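# Latch proof pull on the swing arm

### The job

Swing the grey tubular arm shut, so that its striker pin clicks in behind the black spring catch of the latch head. Then prove that the latch holds: pull the chromed door pull back in the opening direction with about 15 N and keep that steady pull for at least 2 seconds, never loading the latch with more than 25 N. Let go, leaving the arm latched and the loose parts on the table undisturbed.

Things in the scene. Friction and masses are not known exactly. Their poses are not given: they have to be found in the camera images.
- rig: steel test plate 150 x 470 x 6 mm fixed to the table. Its origin is on the table surface straight below the striker pin when the arm is shut. Its +x axis is the closing direction (pulling and opening are along -x); +y points from the origin to the arm's pivot post, 280 mm away; +z is up
- pivot_axis (a point): point on the vertical hinge axis of the swing arm, at the height of the tube's centre line, 115 mm above the table
- swing_arm (a joint): angle (rad) of the swing arm, a grey tube of 28 mm diameter, 115 mm above the table, reaching 333 mm from its pivot, which bears on a post. 0 = fully shut against its stop (hard); it grows as the arm opens (clockwise seen from above), up to 0.75. It begins 0.35 to 0.6 open and stays where it is left (friction about 0.5 N at the pull). Caught in the latch it has play between 0 and about 0.015; farther back the catch holds it on a spring
- door_pull: chromed bow handle on top of the tube near its free end, rigid with it. Origin at the middle of its straight bar, 174 mm above the table and 280 mm from the pivot axis. The bar is 12 mm thick, 76 mm long between bends, runs along the tube (its own y axis points to the pivot; its own -x is the opening direction) and stands clear 39 mm above the tube's top. Grip across the bar from above
- striker: upright steel pin 10 mm diameter under the tube, straight below the middle of the door pull. Origin on the tube's centre line, 115 mm above the table, 280 mm from the pivot axis; the pin's foot is 71 mm lower. A pull at the door pull therefore loads the latch with an equal force
- latch_head: blue latch block about 66 x 90 mm, 85 mm high, through which the pin passes; it rides on a stiff spring slide and gives about 4 N/mm along the rig's -x when the caught pin is pulled back. Its origin is the rig's origin when unloaded and moves with it under load
- catch (a joint): travel (m) of the black spring catch of the latch head, across the pin's way: 0 = fully out, about 0.009 when the closing pin pushes its 35 degree ramp aside (takes about 5 N of push), and it springs back to 0 behind the pin in the last 4 to 6 mm before the stop
- roller: loose yellow nylon roller, 32 mm diameter, 30 mm high, standing on the table; origin at the centre of its underside; not to be disturbed
- pin_gauge: loose brass pin gauge standing on a 30 mm foot, 58 mm high; origin at the centre of its underside; not to be disturbed
- trim_cap: loose green plastic trim cap, 44 mm diameter, 15 mm high, on the table; origin at the centre of its underside; not to be disturbed

How it is judged:
By the outcome, as a careful person would: the job done as asked, in the order asked, and still so for the second after the job is handed in, with the robot touching nothing.
It also fails if it takes over 72 s, if anything falls off the work surface, if the arm or the gripper's body presses on something with over 40 N, if the wrist force passes 120 N, or if a joint passes its speed limit or range.

### The arm

A 6-joint arm with a two-finger parallel gripper is mounted at the origin on the work surface. World frame = base frame: x ahead of the robot, y to its left, z up, the work surface at z = 0. Lengths are in m, angles in degrees, forces in N, time in s.
With the tool pointing down it reaches from about 0.4 to 0.825 m from the base axis. Payload 7 kg.
Tool frame: the origin (TCP) lies on the centre line of the jaws, within the pads' length; the fingertips stand 22 mm ahead of it and the grasp point (between the pads) lies 3 mm ahead of it; z points along the fingers, y is the line along which they close (so a half turn about z gives the same grasp; the last joint's range is limited). The gripper opens to 88 mm and grips with 3 to 60 N. Pads are 19 mm wide; open, the fingers measure 130 mm over their backs; the gripper's body (78 mm by 193 mm) begins 47 mm behind the grasp point.
Start: joints at [91.335, 20.546, 0.682, 0, -70.136, -16.507], TCP at [0.177, 0.651, 0.249] pointing down, gripper open.
Joint ranges: [-176.03, 176.03], [-82.01, 121.73], [-58.28, 71.71], [-173.87, 95.51], [-174.79, -0.11], [-173.66, 173.66]. Speed limits (degrees/s): [136.94, 136.94, 172.46, 180, 180, 180].

### API

Orientations are given as [roll, pitch, yaw] about the fixed x, y, z axes, in that order (R = Rz(yaw) Ry(pitch) Rx(roll)).
In Python, from plant import get_state, cams, r gives the robot as it stands.
- The arm moves only by the tool apply_moves, never from a script. Its argument "targets" is a list of rows, each an object with "dp": the shift along the world's x, y, z in m, a list of three; "yaw": the turn about the world's z in degrees. In form: [{"dp": [x, y, z], "yaw": yaw}, ...]. A call has 1 to 20 rows; each row is the pose to reach, as a shift and turn from the pose commanded when the call began; what a row does not reach only later rows make up. A row lasts 1/12 s, in which the tool goes at most 41.7 mm and 7.16 degrees, less where a joint would pass 70% of its speed; a pose out of reach is approached as far as the arm can. A call with a gripper value outside its range is refused whole. "grip" is the gripper command: -1 is fully open, 1 is shut, values between are in proportion, set as the call begins (left out, the last holds). The fingers move at their own pace and stop on an object; "squeeze" is the grip in N (left out, the last holds). Time passes only in rows, so rows that repeat a pose let the fingers close. It gives the time, the measured TCP pose, the force, the opening and the grip force at its end, in the units of the state.
- get_state(): the state, without advancing time (a new reading comes with each control period).
- cams.capture(name): name is "side" or "top"; returns a dict with "image" (420x560x3 uint8, red, green, blue), "range_z" (420x560 float32, m along the optical axis (not along the pixel's ray), 0 where there is no reading), "fx", "fy", "cx", "cy" (pixels), "k1" (the pictures are not rectified: a ray, as slopes to the right and down, at radius r is drawn at 1 + k1 r^2 times it, then the intrinsics apply), "R" (3x3) and "t" (3): a world point X has camera coordinates R X + t. Camera axes: x right, y down, z forward; pixel columns grow to the right and rows downward; lengths in m; the calibration is good to about 2 mm. A picture is of the moment at which its call begins.
- r.close_job(): hands the job in; it is judged then, once.
The state is a dict: "time_s": time; "joints": joint angles; "qd": joint speeds; "joint_torque": joint torques, N m; "tcp_pos": TCP position; "eef_rot": TCP orientation; "contact_force": force on the tool from outside, world axes, zero at the start; "moment": the same for the moment, N m; "gripper_width": finger opening in m; "gripper_force": force on a finger pad.
Only numpy, scipy, OpenCV 4.12 (cv2) and the standard library are available. Lean on these libraries where they do the work, as an engineer would, in place of code of your own. Each camera call takes 0.05 s, during which the arm holds its last target. There are 200 camera calls.

## Working session

There is one attempt and no reset: what is moved stays moved. The work goes in short steps, Python scripts to look and compute and a tool call to move; the robot and the scene stay as the last step left them, time stands still between calls to the robot, and variables do not carry over. Pictures are saved under pics/ and viewed, at most 10 in all, crops included, and the job is handed in when it is done.

Besides the shell and the picture viewer there is one more tool, called after "Call:" as name(argument=value, ...) on one line, values as JSON. apply_moves: Moves the arm, as the interface text tells. Its arguments: {"type":"object","properties":{"targets":{"type":"array","items":{"type":"object","properties":{"dp":{"type":"array","items":{"type":"number"}},"yaw":{"type":"number"}}}},"grip":{"type":"number"},"squeeze":{"type":"number"}},"required":["targets"]}

```bash
ls; mkdir -p pics
python3 - <<'E'
from plant import get_state,cams,r
import cv2,numpy as np
print(get_state())
for n in("side","top"):
    c=cams.capture(n); cv2.imwrite(f"pics/{n}0.png",c["image"][:,:,::-1]); np.savez(f"{n}0.npz",**c)
    print({k:c[k] for k in c if k not in("image","range_z")})
E
```

```text
pics
{'time_s': 0.0, 'joints': array([ 9.13347053e+01,  2.05919106e+01,  6.33832623e-01, -1.72335122e-02,
       -7.01344590e+01, -1.65069971e+01]), 'qd': array([-0.07298194,  0.05188241, -0.02371332, -0.02101832, -0.05794884,
        0.03775216]), 'joint_torque': array([-3.00520887e-04, -5.82728148e+01,  2.93062985e+01,  6.99721590e+00,
        7.21115386e-03, -1.57540599e-04]), 'tcp_pos': array([0.17658256, 0.65104086, 0.2476268 ]), 'eef_rot': array([ 1.79906674e+02, -1.07620900e-02, -1.51781523e+01]), 'contact_force': array([ 0.95081983,  0.12979708, -0.31644221]), 'moment': array([0.01629999, 0.0177591 , 0.00664338]), 'gripper_force': 0.0, 'gripper_width': 0.08788833511830837}
{'fx': 420.8438469120547, 'fy': 420.8438469120547, 'cx': 283.0434405254196, 'cy': 211.91806213140165, 'k1': 0.008387699911764829, 'R': array([[ 0.97468308, -0.22249319, -0.02212859],
       [-0.14722741, -0.56416152, -0.81243207],
       [ 0.1682765 ,  0.79512173, -0.58263578]]), 't': array([-0.55233511,  0.21044449,  0.82832398])}
{'fx': 538.6178583044957, 'fy': 538.6178583044957, 'cx': 280.2743296658034, 'cy': 221.90001627126765, 'k1': -0.12510194886791232, 'R': array([[-0.03990722, -0.99920116,  0.00210961],
       [-0.97751609,  0.03860347, -0.20729702],
       [ 0.20704999, -0.01033482, -0.97827578]]), 't': array([0.04752449, 0.5977442 , 1.28915987])}
```

View pics/side0.png

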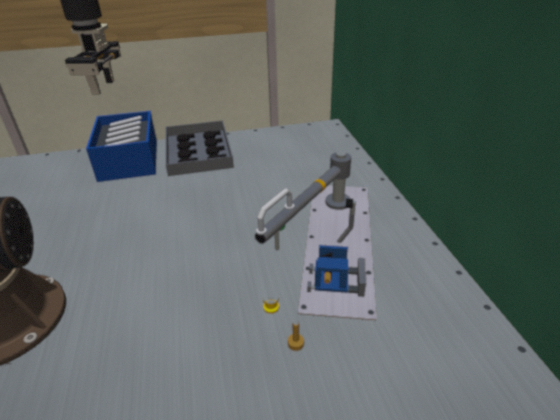

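View pics/top0.png

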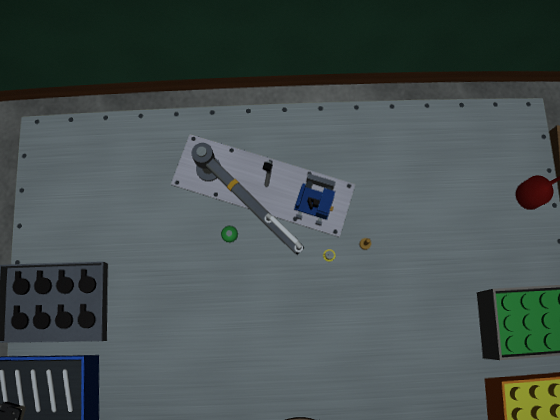

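The top view shows the plate with corners near (191,135), (354,183), (340,237) and (172,185). The pivot is at (203,152), the chromed pull runs (268,217)–(300,247), and the blue latch is at (315,203). The loose parts are the roller at (329,256), the gauge at (365,243) and the cap at (229,234).

```bash
cat > h.py <<'E'
import numpy as np,cv2
def ray(c,uv,z):
    uv=np.atleast_2d(uv).astype(float)
    d=np.c_[(uv[:,0]-c["cx"])/c["fx"],(uv[:,1]-c["cy"])/c["fy"]]; s=d.copy()
    for _ in range(8): s=d/(1+c["k1"]*(s**2).sum(1))[:,None]
    D=np.c_[s,np.ones(len(s))]@c["R"]; o=-c["R"].T@c["t"]
    return o+D*((z-o[2])/D[:,2])[:,None]
def cloud(c):
    v,u=np.nonzero(c["range_z"]>0); uv=np.c_[u,v]
    d=np.c_[(u-c["cx"])/c["fx"],(v-c["cy"])/c["fy"]]; s=d.copy()
    for _ in range(8): s=d/(1+c["k1"]*(s**2).sum(1))[:,None]
    P=np.c_[s,np.ones(len(s))]*c["range_z"][v,u][:,None]
    return uv,(P-c["t"])@c["R"],c["image"][v,u].astype(int)
E
python3 - <<'E'
from h import *
c=dict(np.load("top0.npz")); im=c["image"].astype(int)
g=im.min(2)
reg=np.zeros(g.shape,bool); reg[125:245,165:362]=1
print("plate",im[150,300-60],im[195,290],"table",im[280,200],"tube",im[195,245],"bar",im[232,285])
m=((g>np.median(g[260:300,150:280])+25)&reg).astype(np.uint8)
m=cv2.morphologyEx(m,cv2.MORPH_OPEN,np.ones((3,3)))
cn=max(cv2.findContours(m,cv2.RETR_EXTERNAL,cv2.CHAIN_APPROX_NONE)[0],key=cv2.contourArea)
# all plate pieces
pts=np.vstack([k[:,0] for k in cv2.findContours(m,0,1)[0] if cv2.contourArea(k)>60])
W=ray(c,pts,.006)[:,:2]
rc=cv2.minAreaRect((W*1000).astype(np.float32)); print("rect",rc); print(cv2.boxPoints(rc))
print("corners",ray(c,[[191,135],[354,183],[340,237],[172,185]],.006).round(4)*1000)
uv,P,C=cloud(c)
s=(uv[:,0]>165)&(uv[:,0]<380)&(uv[:,1]>120)&(uv[:,1]<275)
P,C,uv=P[s],C[s],uv[s]
b=(C.min(1)>150)&(P[:,2]>.15)&(uv[:,1]>205)
print("bar",b.sum(),P[b].mean(0),P[b].min(0),P[b].max(0))
r2=cv2.minAreaRect((P[b][:,:2]*1000).astype(np.float32));print(r2)
t=(P[:,2]>.11)&(P[:,2]<.14)
print("tube",t.sum(),cv2.minAreaRect((P[t][:,:2]*1000).astype(np.float32)))
print("pivot top z",P[(abs(uv-[203,151]).max(1)<5)].mean(0))
for n,q in(("latch",[315,200]),("hook",[267,168]),("hook2",[268,180]),("roller",[329,256]),("gauge",[365,243]),("cap",[229,234]),("barA",[270,219]),("barB",[297,246]),("clamp",[321,180])):
    k=abs(uv-q).max(1)<5; print(n,P[k].mean(0).round(3),P[k][:,2].max().round(3))
big=cv2.resize(c["image"][120:275,160:385,::-1],None,fx=3.5,fy=3.5,interpolation=cv2.INTER_CUBIC);cv2.imwrite("pics/topc.png",big)
E
```

```text
plate [122 126 138] [126 130 142] table [ 94 104 109] tube [62 69 77] bar [162 170 174]
rect ((691.7030029296875, 75.96003723144531), (467.435791015625, 201.053466796875), 69.76752471923828)
[[ 516.55237  -108.571625]
 [ 705.2003   -178.10196 ]
 [ 866.85364   260.4917  ]
 [ 678.2057    330.02203 ]]
corners [[ 862.9  256.8    6. ]
 [ 709.3 -177.5    6. ]
 [ 564.8 -130.8    6. ]
 [ 723.2  308.     6. ]]
bar 113 [0.55840216 0.01978318 0.17959508] [ 0.5267975  -0.0090004   0.17265163] [0.58678089 0.04595344 0.18570154]
((557.0737915039062, 18.93310546875), (80.08314514160156, 7.65232515335083), 41.41753005981445)
tube 1345 ((677.7122192382812, 71.12519836425781), (361.9415588378906, 126.1507568359375), 45.270992279052734)
pivot top z [0.76317117 0.20458867 0.15079669]
latch [ 0.653 -0.067  0.059] 0.085
hook [0.732 0.052 0.092] 0.132
hook2 [0.723 0.051 0.016] 0.044
roller [ 0.516 -0.099  0.008] 0.036
gauge [ 0.544 -0.193  0.02 ] 0.061
cap [0.584 0.158 0.009] 0.021
barA [0.588 0.049 0.152] 0.187
barB [ 0.522 -0.012  0.147] 0.181
clamp [ 0.712 -0.087  0.037] 0.053
```

View pics/topc.png

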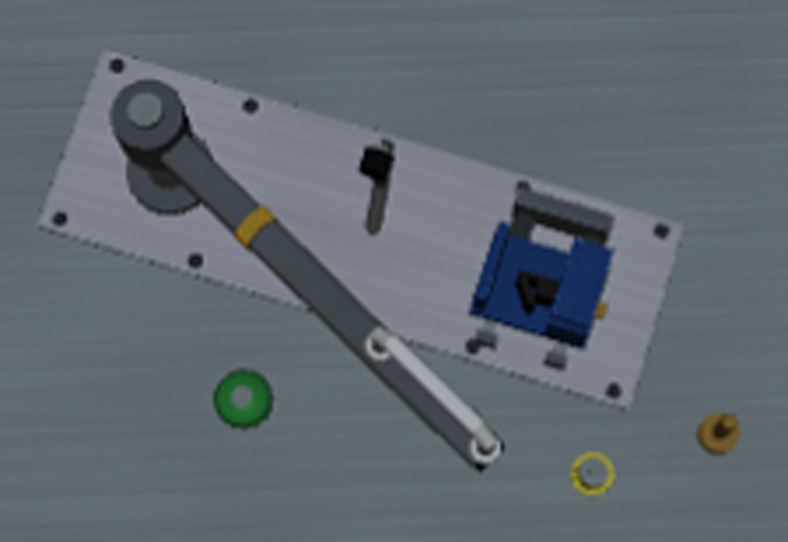

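The crop shows the plate corners at (104,50), (684,225), (632,410) and (38,228). The pivot cap is at (144,110) and the bar runs from (380,345) to (486,447). The latch is open towards the arm.

Run:
```python
from h import *
c=dict(np.load("top0.npz"));S=lambda q:np.array(q,float)/3.5+[160,120]-0.36
K=ray(c,S([[104,50],[684,225],[632,410],[38,228]]),.006)*1000
print(K.round(1)); a=K[0]-K[1];b=K[3]-K[2]
print(np.linalg.norm(a),np.linalg.norm(b),np.linalg.norm(K[0]-K[3]),np.linalg.norm(K[1]-K[2]))
y=(a+b)[:2];y/=np.linalg.norm(y);print("rig y dir deg",np.degrees(np.arctan2(y[1],y[0])))
x=np.array([y[1],-y[0]])
uv,P,C=cloud(c)
k=np.hypot(*(uv-S([[144,110]])[0]).T)<3.5;pz=np.median(P[k][:,2]);print("cap z",pz)
pv=ray(c,S([[144,110]]),pz)[0,:2]*1000;print("pivot",pv)
o=pv-280*y;print("origin",o, "plate centre in rig", (K.mean(0)[:2]-o)@np.c_[x,y])
E1=ray(c,S([[380,343],[484,446]]),.178)[:,:2]*1000;B=E1.mean(0)
print("bar ends",E1,"mid",B,"dist",np.linalg.norm(B-pv))
d=B-pv;print("arm ang",np.degrees(np.arctan2(d@x,-(d@y))),"barang",np.degrees(np.arctan2(*(E1[0]-E1[1])[::-1])))
blue=(C[:,2]>90)&(C[:,0]<60)&(C[:,1]<100)&(uv[:,0]>280)&(uv[:,0]<345)&(uv[:,1]>170)&(uv[:,1]<230)&(P[:,2]>.075)
Q=((P[blue][:,:2]*1000)-o)@np.c_[x,y];print("latch rig box",Q.min(0),Q.max(0))
```

```text
[[ 866.2  261.4    6. ]
 [ 706.7 -180.2    6. ]
 [ 565.3 -131.4    6. ]
 [ 723.9  312.1    6. ]]
469.488684147102 470.934999802314 151.0217018634489 149.51721071010334
rig y dir deg 70.22708678619115
cap z 0.1530408914859931
pivot [762.41879021 209.67867383]
origin [667.69672848 -53.81275112] plate centre in rig [  4.67207489 128.4280531 ]
bar ends [[585.80798036  52.24224588]
 [514.81644899 -12.71015129]] mid [550.31221467  19.7660473 ] dist 284.703363350918
arm ang -28.386961019661275 barang 42.456381044634675
latch rig box [-36.44203359 -57.92632575] [21.13535975 21.98900768]
```

Call:
apply_moves(grip=-1, targets=[{"dp":[0.006,-0.011,0.002],"yaw":-2},{"dp":[0.018,-0.032,0.005],"yaw":-6},{"dp":[0.036,-0.06,0.01],"yaw":-12},{"dp":[0.054,-0.09,0.01],"yaw":-18},{"dp":[0.072,-0.12,0.01],"yaw":-24},{"dp":[0.09,-0.15,0.01],"yaw":-30},{"dp":[0.108,-0.18,0.01],"yaw":-36},{"dp":[0.126,-0.21,0.01],"yaw":-42},{"dp":[0.144,-0.24,0.01],"yaw":-48},{"dp":[0.162,-0.27,0.01],"yaw":-54},{"dp":[0.18,-0.3,0.01],"yaw":-60},{"dp":[0.198,-0.33,0.01],"yaw":-66},{"dp":[0.216,-0.36,0.01],"yaw":-72},{"dp":[0.234,-0.39,0.01],"yaw":-78},{"dp":[0.252,-0.42,0.01],"yaw":-84},{"dp":[0.27,-0.45,0.01],"yaw":-90},{"dp":[0.288,-0.48,0.01],"yaw":-96},{"dp":[0.3,-0.5,0.01],"yaw":-100},{"dp":[0.306,-0.51,0.01],"yaw":-102},{"dp":[0.306,-0.51,0.01],"yaw":-102}])

```text
time_s: 1.77
tcp_pos: [0.4833, 0.1396, 0.2582]
eef_rot: [180.0, -0.0, -117.4]
contact_force: [-0.2, 0.4, -0.0]
gripper_width: 0.0877
gripper_force: 0.0
```

Call:
apply_moves(targets=[{"dp":[0.007,-0.012,0],"yaw":-3},{"dp":[0.021,-0.036,0],"yaw":-8},{"dp":[0.036,-0.06,0],"yaw":-13},{"dp":[0.05,-0.085,0],"yaw":-17},{"dp":[0.062,-0.105,0],"yaw":-20},{"dp":[0.068,-0.116,0],"yaw":-20.5},{"dp":[0.07,-0.12,0],"yaw":-20.5},{"dp":[0.07,-0.12,0],"yaw":-20.5},{"dp":[0.07,-0.12,0],"yaw":-20.5}])

```text
time_s: 2.52
tcp_pos: [0.5523, 0.0222, 0.2584]
eef_rot: [180.0, -0.0, -137.6]
contact_force: [-0.8, -0.4, -0.4]
gripper_width: 0.0876
gripper_force: 0.0
```

Run:
```python
from plant import get_state,cams
import cv2,numpy as np
s=get_state();print(s["tcp_pos"],s["eef_rot"],s["joints"])
a=cams.capture("side")["image"][110:330,170:400,::-1];b=cams.capture("top")["image"][120:275,160:385,::-1]
a=cv2.resize(a,(400,383));b=cv2.resize(b,(400,276));b=cv2.copyMakeBorder(b,0,107,0,0,0)
cv2.imwrite("pics/ab1.png",np.hstack([a,b]))
```

```text
[0.55231988 0.02223185 0.25844055] [ 1.79982180e+02 -2.07811452e-03 -1.37576572e+02] [ 2.25967870e+01  8.68750821e+00 -1.40200509e+01 -1.74071154e-02
 -6.73004409e+01 -7.01666412e+01]
```

View pics/ab1.png

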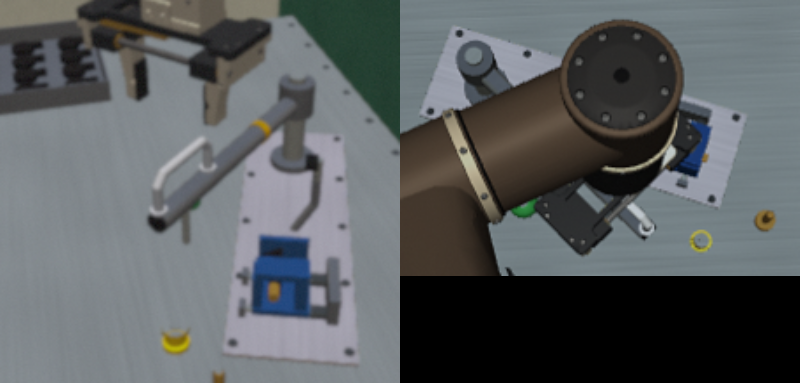

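The side view shows the open jaws above the bar, with tips at about (135,95) and (213,120). The bar runs (157,180)–(207,145). I'll check the projection.

Run:
```python
from h import *
c=dict(np.load("side0.npz"))
def pr(X):
    p=c["R"]@X+c["t"];s=p[:2]/p[2];s=s*(1+c["k1"]*(s@s));return s*c["fx"]+[c["cx"],c["cy"]]
cr=lambda p:(p-[170,110])*400/230
for X in([.5523,.0222,.2364],[.553,.02,.174],[.5815,.0455,.174],[.5245,-.0055,.174]): print(cr(pr(np.array(X))).round(1))
```

```text
[174.5 108.3]
[177.7 156.6]
[197.  141.4]
[157.1 172.7]
```

Call:
apply_moves(targets=[{"dp":[0,0,-0.01]},{"dp":[0,0,-0.025]},{"dp":[0,0,-0.04]},{"dp":[0,0,-0.055]},{"dp":[0,0,-0.068]},{"dp":[0,0,-0.076]},{"dp":[0,0,-0.081]},{"dp":[0,0,-0.081]},{"dp":[0,0,-0.081]}])

```text
$.targets[0]: bad value
```

Call:
apply_moves(grip=1, squeeze=20, targets=[{"dp":[0,0,0]},{"dp":[0,0,0]},{"dp":[0,0,0]},{"dp":[0,0,0]},{"dp":[0,0,0]},{"dp":[0,0,0]},{"dp":[0,0,0]},{"dp":[0,0,0]},{"dp":[0,0,0]},{"dp":[0,0,0]},{"dp":[0,0,0]},{"dp":[0,0,0]}])

```text
$.targets[0]: bad value
```

Each row needs a yaw value.

Call:
apply_moves(targets=[{"dp":[0,0,-0.01],"yaw":0},{"dp":[0,0,-0.025],"yaw":0},{"dp":[0,0,-0.04],"yaw":0},{"dp":[0,0,-0.055],"yaw":0},{"dp":[0,0,-0.068],"yaw":0},{"dp":[0,0,-0.076],"yaw":0},{"dp":[0,0,-0.081],"yaw":0},{"dp":[0,0,-0.081],"yaw":0},{"dp":[0,0,-0.081],"yaw":0}])

```text
time_s: 3.37
tcp_pos: [0.5528, 0.0217, 0.1777]
eef_rot: [-180.0, 0.0, -137.6]
contact_force: [0.4, 0.5, 0.9]
gripper_width: 0.0877
gripper_force: 0.0
```

Call:
apply_moves(grip=1, squeeze=20, targets=[{"dp":[0,0,0],"yaw":0},{"dp":[0,0,0],"yaw":0},{"dp":[0,0,0],"yaw":0},{"dp":[0,0,0],"yaw":0},{"dp":[0,0,0],"yaw":0},{"dp":[0,0,0],"yaw":0},{"dp":[0,0,0],"yaw":0},{"dp":[0,0,0],"yaw":0},{"dp":[0,0,0],"yaw":0},{"dp":[0,0,0],"yaw":0},{"dp":[0,0,0],"yaw":0},{"dp":[0,0,0],"yaw":0}])

```text
time_s: 4.37
tcp_pos: [0.5527, 0.0214, 0.1776]
eef_rot: [-180.0, -0.0, -137.7]
contact_force: [-0.2, -0.7, -0.9]
gripper_width: 0.0136
gripper_force: 0.3
```

Run:
```python
import numpy as np
P=np.array([.7624,.2075]);p0=np.array([.5527,.0214]);d=p0-P
for a in (1,2,4,6,8,10,12,14,16,18,20,22,23,24,25,25.5,26,26.5,27,27.5,28,28.5,29,29.5):
    t=np.radians(a);R=np.array([[np.cos(t),-np.sin(t)],[np.sin(t),np.cos(t)]])
    print(a,(R@d-d).round(4))
```

```text
1 [ 0.0033 -0.0036]
2 [ 0.0066 -0.0072]
4 [ 0.0135 -0.0142]
6 [ 0.0206 -0.0209]
8 [ 0.0279 -0.0274]
10 [ 0.0355 -0.0336]
12 [ 0.0433 -0.0395]
14 [ 0.0513 -0.0452]
16 [ 0.0594 -0.0506]
18 [ 0.0678 -0.0557]
20 [ 0.0763 -0.0605]
22 [ 0.085 -0.065]
23 [ 0.0894 -0.0671]
24 [ 0.0938 -0.0692]
25 [ 0.0983 -0.0712]
25.5 [ 0.1005 -0.0721]
26 [ 0.1028 -0.0731]
26.5 [ 0.1051 -0.074 ]
27 [ 0.1073 -0.0749]
27.5 [ 0.1096 -0.0758]
28 [ 0.1119 -0.0767]
28.5 [ 0.1142 -0.0775]
29 [ 0.1165 -0.0783]
29.5 [ 0.1188 -0.0791]
```

Call:
apply_moves(targets=[{"dp":[0,0,0],"yaw":0},{"dp":[0,0,0],"yaw":0},{"dp":[0,0,0],"yaw":0}])

```text
time_s: 4.62
tcp_pos: [0.5526, 0.0214, 0.1776]
eef_rot: [180.0, -0.0, -137.7]
contact_force: [-0.2, 0.1, 0.5]
gripper_width: 0.011
gripper_force: 20.0
```

Call:
apply_moves(targets=[{"dp":[0.0033,-0.0036,0],"yaw":1},{"dp":[0.0066,-0.0072,0],"yaw":2},{"dp":[0.01,-0.0107,0],"yaw":3},{"dp":[0.0135,-0.0142,0],"yaw":4},{"dp":[0.017,-0.0176,0],"yaw":5},{"dp":[0.0206,-0.0209,0],"yaw":6},{"dp":[0.0242,-0.0242,0],"yaw":7},{"dp":[0.0279,-0.0274,0],"yaw":8},{"dp":[0.0317,-0.0305,0],"yaw":9},{"dp":[0.0355,-0.0336,0],"yaw":10},{"dp":[0.0355,-0.0336,0],"yaw":10},{"dp":[0.0355,-0.0336,0],"yaw":10},{"dp":[0.0355,-0.0336,0],"yaw":10}])

```text
time_s: 5.7
tcp_pos: [0.5883, -0.0121, 0.1776]
eef_rot: [-180.0, 0.0, -127.7]
contact_force: [0.9, 0.5, 0.1]
gripper_width: 0.0112
gripper_force: 20.0
```

Call:
apply_moves(targets=[{"dp":[0.0039,-0.003,0],"yaw":1},{"dp":[0.0078,-0.0059,0],"yaw":2},{"dp":[0.0118,-0.0088,0],"yaw":3},{"dp":[0.0158,-0.0116,0],"yaw":4},{"dp":[0.0198,-0.0143,0],"yaw":5},{"dp":[0.0239,-0.017,0],"yaw":6},{"dp":[0.0281,-0.0196,0],"yaw":7},{"dp":[0.0323,-0.0221,0],"yaw":8},{"dp":[0.0365,-0.0245,0],"yaw":9},{"dp":[0.0408,-0.0269,0],"yaw":10},{"dp":[0.0451,-0.0292,0],"yaw":11},{"dp":[0.0495,-0.0314,0],"yaw":12},{"dp":[0.0495,-0.0314,0],"yaw":12},{"dp":[0.0495,-0.0314,0],"yaw":12},{"dp":[0.0495,-0.0314,0],"yaw":12}])

```text
time_s: 6.95
tcp_pos: [0.6378, -0.0435, 0.1776]
eef_rot: [-180.0, 0.0, -115.7]
contact_force: [1.5, 1.8, 1.0]
gripper_width: 0.0112
gripper_force: 20.0
```

Call:
apply_moves(targets=[{"dp":[0.0022,-0.0011,0],"yaw":0.5},{"dp":[0.0044,-0.0021,0],"yaw":1},{"dp":[0.0066,-0.0032,0],"yaw":1.5},{"dp":[0.0088,-0.0042,0],"yaw":2},{"dp":[0.0111,-0.0052,0],"yaw":2.5},{"dp":[0.0133,-0.0062,0],"yaw":3},{"dp":[0.0133,-0.0062,0],"yaw":3}])

```text
time_s: 7.53
tcp_pos: [0.6512, -0.0497, 0.1776]
eef_rot: [180.0, 0.0, -112.6]
contact_force: [-0.8, 4.4, 2.5]
gripper_width: 0.0112
gripper_force: 20.0
```

Call:
apply_moves(targets=[{"dp":[0.0012,-0.0005,0],"yaw":0.25},{"dp":[0.0023,-0.0009,0],"yaw":0.5},{"dp":[0.0034,-0.0014,0],"yaw":0.75},{"dp":[0.0045,-0.0019,0],"yaw":1},{"dp":[0.0045,-0.0019,0],"yaw":1}])

```text
time_s: 7.95
tcp_pos: [0.656, -0.0518, 0.1776]
eef_rot: [-180.0, 0.0, -111.7]
contact_force: [1.2, 3.5, 1.1]
gripper_width: 0.0115
gripper_force: 20.0
```

Call:
apply_moves(targets=[{"dp":[0.0012,-0.0005,0],"yaw":0.25},{"dp":[0.0023,-0.0009,0],"yaw":0.5},{"dp":[0.0034,-0.0014,0],"yaw":0.75},{"dp":[0.0045,-0.0018,0],"yaw":1},{"dp":[0.0045,-0.0018,0],"yaw":1}])

```text
time_s: 8.37
tcp_pos: [0.6609, -0.0537, 0.1776]
eef_rot: [-179.9, 0.0, -110.6]
contact_force: [5.2, 1.2, -1.0]
gripper_width: 0.0112
gripper_force: 20.0
```

Call:
apply_moves(targets=[{"dp":[0,0,0],"yaw":0},{"dp":[0,0,0],"yaw":0},{"dp":[0,0,0],"yaw":0}])

```text
time_s: 8.62
tcp_pos: [0.6612, -0.0538, 0.1776]
eef_rot: [-179.9, 0.0, -110.7]
contact_force: [6.6, -0.3, -2.9]
gripper_width: 0.0114
gripper_force: 20.0
```

Call:
apply_moves(targets=[{"dp":[0.0012,-0.0004,0],"yaw":0.25},{"dp":[0.0023,-0.0008,0],"yaw":0.5},{"dp":[0.0023,-0.0008,0],"yaw":0.5},{"dp":[0.0023,-0.0008,0],"yaw":0.5}])

```text
time_s: 8.95
tcp_pos: [0.6625, -0.0543, 0.1776]
eef_rot: [-180.0, 0.0, -110.2]
contact_force: [3.1, 1.7, 0.2]
gripper_width: 0.0113
gripper_force: 20.0
```

Call:
apply_moves(targets=[{"dp":[0.0012,-0.0004,0],"yaw":0.2},{"dp":[0.0023,-0.0008,0],"yaw":0.4},{"dp":[0.0023,-0.0008,0],"yaw":0.4},{"dp":[0.0023,-0.0008,0],"yaw":0.4}])

```text
time_s: 9.28
tcp_pos: [0.6644, -0.055, 0.1776]
eef_rot: [180.0, -0.0, -109.8]
contact_force: [2.3, 2.8, 1.7]
gripper_width: 0.0113
gripper_force: 20.0
```

Call:
apply_moves(targets=[{"dp":[0.0008,-0.0003,0],"yaw":0.1},{"dp":[0.0015,-0.0005,0],"yaw":0.2},{"dp":[0.0015,-0.0005,0],"yaw":0.2},{"dp":[0.0015,-0.0005,0],"yaw":0.2}])

```text
time_s: 9.62
tcp_pos: [0.6661, -0.0557, 0.1776]
eef_rot: [-180.0, -0.0, -109.6]
contact_force: [0.6, 2.2, 2.0]
gripper_width: 0.0112
gripper_force: 20.0
```

Call:
apply_moves(targets=[{"dp":[0.0007,-0.0002,0],"yaw":0.1},{"dp":[0.0014,-0.0005,0],"yaw":0.2},{"dp":[0.0014,-0.0005,0],"yaw":0.2},{"dp":[0.0014,-0.0005,0],"yaw":0.2}])

```text
time_s: 9.95
tcp_pos: [0.6669, -0.056, 0.1776]
eef_rot: [179.9, -0.0, -109.4]
contact_force: [-3.4, 5.4, 3.9]
gripper_width: 0.0118
gripper_force: 20.0
```

Call:
apply_moves(targets=[{"dp":[0.0007,-0.0002,0],"yaw":0.1},{"dp":[0.0014,-0.0005,0],"yaw":0.2},{"dp":[0.0014,-0.0005,0],"yaw":0.2},{"dp":[0.0014,-0.0005,0],"yaw":0.2}])

```text
time_s: 10.28
tcp_pos: [0.667, -0.056, 0.1775]
eef_rot: [179.8, -0.0, -109.2]
contact_force: [-8.7, 6.5, 8.2]
gripper_width: 0.0118
gripper_force: 20.0
```

Call:
apply_moves(targets=[{"dp":[-0.0014,0.0005,0],"yaw":-0.3},{"dp":[-0.0028,0.001,0],"yaw":-0.5},{"dp":[-0.0042,0.0015,0],"yaw":-0.7},{"dp":[-0.0056,0.002,0],"yaw":-0.9},{"dp":[-0.0056,0.002,0],"yaw":-0.9},{"dp":[-0.0056,0.002,0],"yaw":-0.9}])

```text
time_s: 10.78
tcp_pos: [0.6633, -0.0546, 0.1776]
eef_rot: [-180.0, 0.0, -110.1]
contact_force: [-0.2, 1.9, 2.8]
gripper_width: 0.011
gripper_force: 20.0
```

Call:
apply_moves(targets=[{"dp":[-0.0009,0.0003,0],"yaw":-0.2},{"dp":[-0.0019,0.0007,0],"yaw":-0.4},{"dp":[-0.0019,0.0007,0],"yaw":-0.4},{"dp":[-0.0019,0.0007,0],"yaw":-0.4}])

```text
time_s: 11.12
tcp_pos: [0.6619, -0.0541, 0.1776]
eef_rot: [-179.9, 0.0, -110.5]
contact_force: [5.2, -0.2, 0.1]
gripper_width: 0.011
gripper_force: 20.0
```

Call:
apply_moves(targets=[{"dp":[-0.0009,0.0003,0],"yaw":-0.2},{"dp":[-0.0019,0.0007,0],"yaw":-0.4},{"dp":[-0.0019,0.0007,0],"yaw":-0.4},{"dp":[-0.0019,0.0007,0],"yaw":-0.4}])

```text
time_s: 11.45
tcp_pos: [0.6607, -0.0536, 0.1776]
eef_rot: [-179.9, 0.0, -110.9]
contact_force: [7.8, -2.1, -2.5]
gripper_width: 0.011
gripper_force: 20.0
```

Call:
apply_moves(targets=[{"dp":[-0.0005,0.0002,0],"yaw":-0.1},{"dp":[-0.0009,0.0003,0],"yaw":-0.2},{"dp":[-0.0009,0.0003,0],"yaw":-0.2},{"dp":[-0.0009,0.0003,0],"yaw":-0.2}])

```text
time_s: 11.78
tcp_pos: [0.6602, -0.0534, 0.1777]
eef_rot: [-179.8, 0.0, -111.1]
contact_force: [9.6, -2.2, -3.7]
gripper_width: 0.0108
gripper_force: 20.0
```

Call:
apply_moves(targets=[{"dp":[-0.0007,0.0002,0],"yaw":-0.1},{"dp":[-0.0013,0.0005,0],"yaw":-0.2},{"dp":[-0.0019,0.0007,0],"yaw":-0.4},{"dp":[-0.0019,0.0007,0],"yaw":-0.4},{"dp":[-0.0019,0.0007,0],"yaw":-0.4}])

```text
time_s: 12.2
tcp_pos: [0.6592, -0.053, 0.1777]
eef_rot: [-179.7, 0.0, -111.5]
contact_force: [12.8, -5.2, -6.0]
gripper_width: 0.011
gripper_force: 20.0
```

Run:
```python
from plant import get_state
import numpy as np
s=get_state();print(s["contact_force"],s["contact_force"][:2]@[.941,-.338],s["moment"])
```

```text
[12.82907618 -5.24375643 -6.01182351] 13.844550360097506 [-1.80852540e+00 -4.74263038e+00  3.35044577e-03]
```

Call:
apply_moves(targets=[{"dp":[-0.0005,0.0002,0],"yaw":-0.1},{"dp":[-0.0005,0.0002,0],"yaw":-0.1},{"dp":[-0.0005,0.0002,0],"yaw":-0.1},{"dp":[-0.0005,0.0002,0],"yaw":-0.1},{"dp":[-0.0005,0.0002,0],"yaw":-0.1},{"dp":[-0.0005,0.0002,0],"yaw":-0.1},{"dp":[-0.0005,0.0002,0],"yaw":-0.1},{"dp":[-0.0005,0.0002,0],"yaw":-0.1},{"dp":[-0.0005,0.0002,0],"yaw":-0.1},{"dp":[-0.0005,0.0002,0],"yaw":-0.1}])

```text
time_s: 13.03
tcp_pos: [0.6589, -0.0529, 0.1777]
eef_rot: [-179.7, 0.0, -111.6]
contact_force: [14.6, -5.9, -6.2]
gripper_width: 0.011
gripper_force: 20.0
```

Run:
```python
from plant import get_state
import numpy as np
s=get_state();print(s["contact_force"],s["contact_force"][:2]@[.941,-.338],s["tcp_pos"])
```

```text
[14.56850261 -5.94938879 -6.24244869] 15.719854371655476 [ 0.65890394 -0.0528528   0.17768507]
```

Pull is about 15 N. Hold for over 2 s.

Call:
apply_moves(targets=[{"dp":[0,0,0],"yaw":0},{"dp":[0,0,0],"yaw":0},{"dp":[0,0,0],"yaw":0},{"dp":[0,0,0],"yaw":0},{"dp":[0,0,0],"yaw":0},{"dp":[0,0,0],"yaw":0},{"dp":[0,0,0],"yaw":0},{"dp":[0,0,0],"yaw":0},{"dp":[0,0,0],"yaw":0},{"dp":[0,0,0],"yaw":0},{"dp":[0,0,0],"yaw":0},{"dp":[0,0,0],"yaw":0},{"dp":[0,0,0],"yaw":0},{"dp":[0,0,0],"yaw":0},{"dp":[0,0,0],"yaw":0},{"dp":[0,0,0],"yaw":0},{"dp":[0,0,0],"yaw":0},{"dp":[0,0,0],"yaw":0},{"dp":[0,0,0],"yaw":0},{"dp":[0,0,0],"yaw":0}])

```text
time_s: 14.7
tcp_pos: [0.6589, -0.0529, 0.1777]
eef_rot: [-179.7, 0.0, -111.6]
contact_force: [14.3, -5.4, -6.3]
gripper_width: 0.0111
gripper_force: 20.0
```

Call:
apply_moves(targets=[{"dp":[0,0,0],"yaw":0},{"dp":[0,0,0],"yaw":0},{"dp":[0,0,0],"yaw":0},{"dp":[0,0,0],"yaw":0},{"dp":[0,0,0],"yaw":0},{"dp":[0,0,0],"yaw":0},{"dp":[0,0,0],"yaw":0},{"dp":[0,0,0],"yaw":0},{"dp":[0,0,0],"yaw":0},{"dp":[0,0,0],"yaw":0},{"dp":[0,0,0],"yaw":0},{"dp":[0,0,0],"yaw":0}])

```text
time_s: 15.7
tcp_pos: [0.6589, -0.0528, 0.1777]
eef_rot: [-179.7, 0.0, -111.6]
contact_force: [13.6, -5.9, -7.9]
gripper_width: 0.0112
gripper_force: 20.0
```

Run:
```python
from plant import get_state,cams
import cv2
s=get_state();print(s["contact_force"][:2]@[.941,-.338],s["tcp_pos"])
a=cams.capture("side")["image"][110:370,190:410,::-1];cv2.imwrite("pics/hold.png",cv2.resize(a,None,fx=2.2,fy=2.2,interpolation=cv2.INTER_CUBIC))
```

```text
14.76957079441167 [ 0.65889429 -0.05284141  0.17768628]
```

View pics/hold.png

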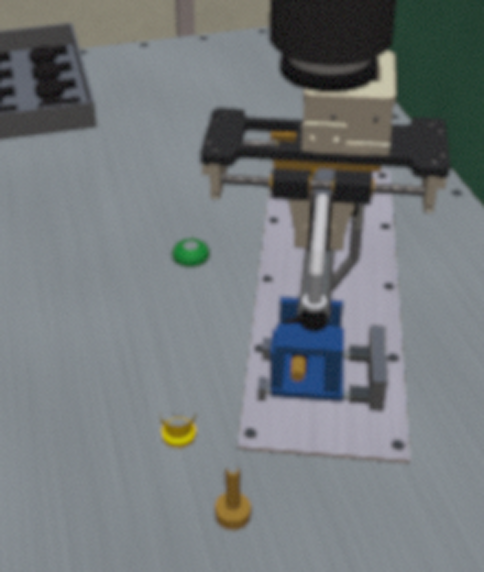

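The hold picture shows the arm's free end in the blue latch at about (315,315), with the loose parts standing as before. Next I relax the pull into the play, open the jaws and lift.

Call:
apply_moves(targets=[{"dp":[0.0015,-0.0005,0],"yaw":0.3},{"dp":[0.003,-0.001,0],"yaw":0.5},{"dp":[0.0045,-0.0016,0],"yaw":0.8},{"dp":[0.006,-0.0021,0],"yaw":1.1},{"dp":[0.0075,-0.0027,0],"yaw":1.3},{"dp":[0.0085,-0.0031,0],"yaw":1.5},{"dp":[0.0085,-0.0031,0],"yaw":1.5},{"dp":[0.0085,-0.0031,0],"yaw":1.5}])

```text
time_s: 16.42
tcp_pos: [0.6644, -0.055, 0.1776]
eef_rot: [180.0, -0.0, -110.1]
contact_force: [-0.3, 1.4, 2.3]
gripper_width: 0.0111
gripper_force: 20.0
```

Call:
apply_moves(grip=-1, targets=[{"dp":[0,0,0],"yaw":0},{"dp":[0,0,0],"yaw":0},{"dp":[0,0,0],"yaw":0},{"dp":[0,0,0],"yaw":0},{"dp":[0,0,0],"yaw":0},{"dp":[0,0,0],"yaw":0},{"dp":[0,0,0],"yaw":0},{"dp":[0,0,0],"yaw":0},{"dp":[0,0,0],"yaw":0},{"dp":[0,0,0],"yaw":0},{"dp":[0,0,0],"yaw":0},{"dp":[0,0,0],"yaw":0},{"dp":[0,0,0],"yaw":0},{"dp":[0,0,0],"yaw":0}])

```text
time_s: 17.58
tcp_pos: [0.6647, -0.055, 0.1775]
eef_rot: [180.0, -0.0, -110.1]
contact_force: [-0.2, -1.0, -0.4]
gripper_width: 0.0873
gripper_force: 0.0
```

Lift, then back towards the robot for a clear view.

Call:
apply_moves(targets=[{"dp":[0,0,0.005],"yaw":0},{"dp":[0,0,0.015],"yaw":0},{"dp":[0,0,0.03],"yaw":0},{"dp":[0,0,0.05],"yaw":0},{"dp":[0,0,0.07],"yaw":0},{"dp":[0,0,0.09],"yaw":0},{"dp":[-0.01,0,0.1],"yaw":0},{"dp":[-0.03,0.01,0.1],"yaw":0},{"dp":[-0.05,0.03,0.1],"yaw":0},{"dp":[-0.07,0.055,0.1],"yaw":0},{"dp":[-0.09,0.08,0.1],"yaw":0},{"dp":[-0.11,0.105,0.1],"yaw":0},{"dp":[-0.13,0.13,0.1],"yaw":0},{"dp":[-0.145,0.155,0.1],"yaw":0},{"dp":[-0.16,0.18,0.1],"yaw":0},{"dp":[-0.17,0.2,0.1],"yaw":0},{"dp":[-0.175,0.21,0.1],"yaw":0},{"dp":[-0.175,0.21,0.1],"yaw":0},{"dp":[-0.175,0.21,0.1],"yaw":0}])

```text
time_s: 19.17
tcp_pos: [0.4894, 0.155, 0.2779]
eef_rot: [-180.0, 0.0, -110.0]
contact_force: [-0.1, -0.2, -0.1]
gripper_width: 0.0876
gripper_force: 0.0
```

Run:
```python
from plant import get_state,cams
import cv2,numpy as np
s=get_state();print(s["tcp_pos"],s["contact_force"])
a=cams.capture("side")["image"][110:370,190:410,::-1];b=cams.capture("top")["image"][120:275,160:385,::-1]
a=cv2.resize(a,(338,400));b=cv2.resize(b,(460,317));b=cv2.copyMakeBorder(b,0,83,0,0,0)
cv2.imwrite("pics/fin.png",np.hstack([a,b]))
```

```text
[0.48935855 0.15501668 0.27789569] [-0.10003583 -0.23179225 -0.10483474]
```

View pics/fin.png

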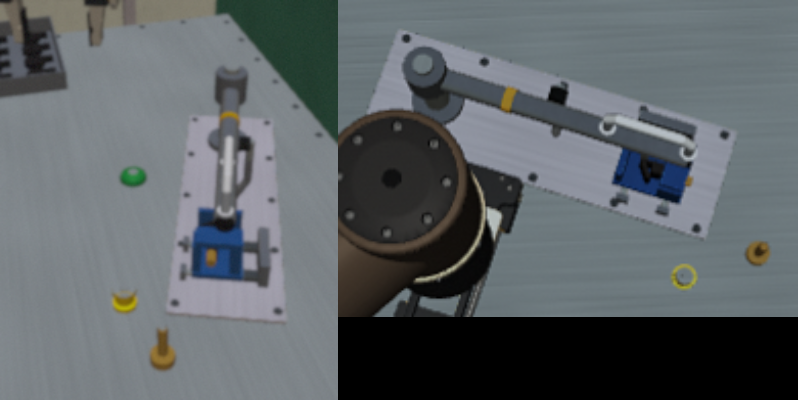

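The arm lies shut along the plate in both views, with the bar at (605,125)–(690,152) in the top view. Roller, gauge and cap are untouched and the robot is clear.

```bash
python3 -c "
from plant import r
print(r.close_job())"
```

```text
the job is handed in; nothing more can be done
None
```

The arm is shut and latched; the latch held a steady pull of about 15 N (15.7 N highest reading) for more than 2.5 s, the arm was released still latched, the loose parts look undisturbed, and the job is handed in.

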